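# Set the air and hold a frame moulding in the corner nailer

## Robot

A 7-joint arm with a two-finger parallel gripper is mounted at the origin on the work surface. World frame = base frame: x ahead of the robot, y to its left, z up, the work surface at z = 0. Lengths are in m, angles in rad, forces in N, time in s.
With the tool pointing down it reaches from about 0.4 to 0.85 m from the base axis. Payload 10.4 kg.
Tool frame: the origin (TCP) lies on the centre line of the jaws, within the pads' length; the fingertips stand 22 mm ahead of it and the grasp point (between the pads) lies 3 mm ahead of it; z points along the fingers, y is the line along which they close (so a half turn about z gives the same grasp; the last joint's range is limited). The gripper opens to 87 mm and grips with 3 to 60 N. Pads are 19 mm wide; open, the fingers measure 117 mm over their backs; the gripper's body (75 mm by 190 mm) begins 51 mm behind the grasp point.
Start: joints at [-1.159, 0.332, -0.065, 1.46, 0.022, 1.35, -0.088], TCP at [0.263, 0.567, 0.245] pointing down, gripper open.
Joint ranges: [-2.6, 2.6], [-0.5, 2.12], [-1.47, 1.34], [0.16, 2.42], [-1.27, 4.41], [0.06, 2.06], [-2.6, 2.6]. Speed limits (rad/s): [2.22, 2.22, 2.79, 2.79, 3.14, 3.14, 3.14].

## Interface

Orientations are given as a unit quaternion [x, y, z, w].
In Python, from bench import r, optics, workorder gives the robot as it stands (r), with the cameras (optics) and the job (workorder).
- The arm moves only by the tool jog_arm, called after "Call:" as name(argument=value, ...) on one line, values as JSON. Schema: {"type":"object","properties":{"steps":{"type":"array","items":{"type":"array","items":{"type":"number"},"minItems":5,"maxItems":5},"minItems":1,"maxItems":12},"grip_force":{"type":"number"},"only":{"type":"string"},"quiet":{"type":"boolean"},"lines":{"type":"string"}},"required":["steps"],"additionalProperties":false}. steps is a list of rows, 1 to 12 of them, each of 5 numbers: dx, dy, dz in a scale on which 1.0 is 0.75 m, then a turn about the tool's z in normalised numbers (1 is 180 degrees), then the finger opening in m; each row is the pose to reach, as a shift and turn from the pose commanded when the call began, along the tool's axes at that moment; what a row does not reach only later rows make up. A row lasts 1/10 s, in which the tool goes at most 0.05 m and 0.15 rad, less where a joint would pass 70% of its speed; a pose out of reach is approached as far as the arm can. The fingers move at their own pace and stop on an object; grip_force is the grip in N (left out, the last holds). Time passes only in rows, so rows that do not move let the fingers close. The tool returns the time, the measured TCP pose, the force, the opening and the grip force at its end. only (a regular expression) keeps the lines of the reply that match it, lines (a string "A,B") keeps lines A to B, and quiet returns only ok. Shift and turn numbers lie between -1 and 1, and a call with a number outside is refused. Input that does not fit is refused with a message, and nothing moves.
- r.read_state(): the state, without advancing time (a new reading comes with each control period).
- optics.camera(name): name is "scene" or "top" or "wrist"; returns a dict with "img" (400x640x3 uint8, red, green, blue), "fx", "fy", "cx", "cy" (pixels), "pose" (4x4, takes a point from camera to world coordinates). Camera axes: x right, y down, z forward; pixel columns grow to the right and rows downward; lengths in m; the calibration is good to about 2 mm. A picture is of the moment at which its call begins. There is no depth.
- workorder.close_job(): hands the job in; it is judged then, once.
The state is a dict: "time": time; "joint_positions": joint angles; "joint_vel": joint speeds; "joint_torque": joint torques, N m; "ee_pos": TCP position; "eef_rot": TCP orientation; "ft_force": force on the tool from outside, world axes, zero at the start; "torque": the same for the moment, N m; "width": finger opening in m; "grip_force": force on a finger pad.
Only numpy, scipy, OpenCV 4.12 (cv2) and the standard library are available. Lean on these libraries where they do the work, as an engineer would, in place of code of your own. Each camera call takes 0.05 s, during which the arm holds its last target. There are 200 camera calls.

## Task

Get the corner nailer ready for a shot: turn the regulator knob until its white pointer lines up with the red mark, then slide the yellow lock hood all the way over the knob. Then bring the wooden moulding into the nailer's corner, flat on the bed with its tall back flush along the blue fence and its end touching the red stop, and finish while still holding it there with one firm diagonal push of the fingers, down onto the bed and into the fence at once; do not let go. Leave the brush cup, paint jar and ruler alone.

Things in the scene. Friction and masses are not known exactly. Their poses are not given: they have to be found in the camera images.
- jig: corner nailer fixed to the table, to the robot's left or right. Origin at table height under its bed; x points across the bed to the blue fence, y along the fence to the red stop, z up. Bed top 15 mm up, spans x -85 to 65, y -130 to 130 mm. Fence face at x = 55 mm, stop face at y = 110 mm. A nailer head up to 97 mm high stands behind the fence, x 75 to 130, y 50 to 120 mm
- bed: the polished, slick aluminium bed plate of the nailer (friction about 0.25, like the fence), same origin and axes as jig; its top is 15 mm above the origin
- fence: blue upright fence, 260 mm long, 16 mm thick, top 55 mm above the table (40 mm above the bed). Origin at table height on its working face, mid length; axes as jig; the working face looks to -x
- stop: red stop block 70 x 20 x 30 mm on the bed, touching the fence. Origin at bed height on its working face, where it meets the fence; axes as jig; the working face looks to -y
- moulding: loose wooden moulding on the bed, 160 mm long (y), 55 mm wide (x), 0.15 to 0.31 kg; origin at the centre of its underside, axes as jig when square. Tall flat back x 7.5 to 27.5, 34 mm high; dark 45 degree slope from x 7.5, z 34 down to x -16.5, z 10; lip 10 mm high to x -27.5 mm. Home: origin 27.5 mm from fence face, 80 mm from stop face. Slides easily
- regulator: grey air regulator box fixed to the table, 100 mm (x) by 200 mm (y) by 50 mm high, origin at the centre of its underside. The knob stands on its top at y = +45 mm, and the yellow lock hood slides along its y, parked with its centre at y = -45 mm
- knob_centre (a point): centre of the top of the black knob, on its axis, 90 mm above the table. Knob: disc 44 mm across with its top 60 mm above the table, carrying a bar grip 42 mm long, 14 mm wide and 30 mm high (60 to 90 mm above the table)
- knob_pointer (a point): outer end of the white pointer on the top of the bar grip, 21 mm from the knob axis, 90 mm above the table. The bar lies along this frame's x and the pointer points along its -x
- mark_tip (a point): inner end of the small red mark (12 x 8 mm) on the top of the regulator beside the knob, 23 mm from the knob axis, 54 mm above the table. The mark points along this frame's -x seen from the knob axis; pointer and mark line up when this x axis and that of knob_pointer are parallel
- knob (a joint): angle of the knob, rad, grows clockwise seen from above, range 0 to 2.4; 0 means that the pointer points to -x of the regulator. It stays where it is left; turning takes about 0.05 N m
- mark (a joint): angle of the red mark, rad, counted like the knob's from the same zero (fixed for the run). The knob is to read the same; it always starts 0.5 to 1.3 below it
- lock (a joint): travel of the yellow lock hood, m: 0 parked, 0.09 fully over the knob; grows towards +y of the regulator. It stays where it is left; sliding takes about 2 to 4 N
- lock_tab (a point): centre of the top of the lock hood's upright tab, 121.5 mm above the table. Tab 34 mm wide across the slide, 12 mm thick along it, 22 mm high; the hood's rear wall reaches 2 mm farther to -y than the tab. Hood 78 mm wide, 62 mm long, clear top 99.5 mm above the table
- brush_cup: blue cup, 76 mm wide and 90 mm high, with brushes up to about 210 mm; to be left alone; origin at the centre of its underside
- paint_jar: small paint jar, 48 mm wide and 60 mm high, orange cap; to be left alone; origin at the centre of its underside
- ruler: steel ruler 28 x 200 x 4 mm lying on the table; to be left alone; origin at the centre of its underside

How it is judged:
By the outcome, as a careful person would: the job done as asked, in the order asked, and still so for the second after the job is handed in, while the arm keeps its last pose, push and grip.
It also fails if it takes over 67 s, if anything falls off the work surface, if the arm or the gripper's body presses on something with over 40 N, if the wrist force passes 120 N, or if a joint passes its speed limit or range.

## Working session

There is one attempt and no reset: what is moved stays moved. The work goes in short steps, Python scripts to look and compute and a tool call to move; the robot and the scene stay as the last step left them, time stands still between calls to the robot, and variables do not carry over. Pictures are saved under pics/ and viewed, at most 10 in all, crops included, and the job is handed in when it is done.

```bash
ls; mkdir -p pics; python3 - <<'E'
from bench import r, optics, workorder
import cv2,numpy as np
s=r.read_state();print({k:np.round(v,3).tolist() for k,v in s.items()})
ims=[]
for n in("scene","top"):
    c=optics.camera(n);cv2.imwrite(f"pics/{n}0.png",c["img"][:,:,::-1]);print(n,c["fx"],c["cx"],c["cy"],np.round(c["pose"],3).tolist())
E
```

```text
bench.py
pics
{'time': 0.0, 'joint_positions': [-1.159, 0.333, -0.065, 1.461, 0.022, 1.35, -0.089], 'joint_vel': [-0.001, -0.001, -0.0, -0.001, -0.001, 0.002, -0.0], 'joint_torque': [0.0, -62.325, 0.025, -38.989, -0.061, 0.04, 0.0], 'ee_pos': [0.263, 0.567, 0.244], 'eef_rot': [0.216, 0.976, -0.001, -0.0], 'ft_force': [0.025, 1.142, -0.23], 'torque': [0.014, -0.036, 0.019], 'grip_force': 0.0, 'width': 0.087}
scene 408.5678735837027 323.90293972345705 192.10418143982835 [[0.326, 0.754, -0.57, 1.075], [0.945, -0.261, 0.195, -0.139], [-0.002, -0.603, -0.798, 0.854], [0.0, 0.0, 0.0, 1.0]]
top 498.87798465011525 326.0480703080538 201.73148491816184 [[0.008, -0.984, 0.179, 0.375], [-1.0, -0.007, 0.004, 0.02], [-0.003, -0.179, -0.984, 1.142], [0.0, 0.0, 0.0, 1.0]]
```

View pics/top0.png

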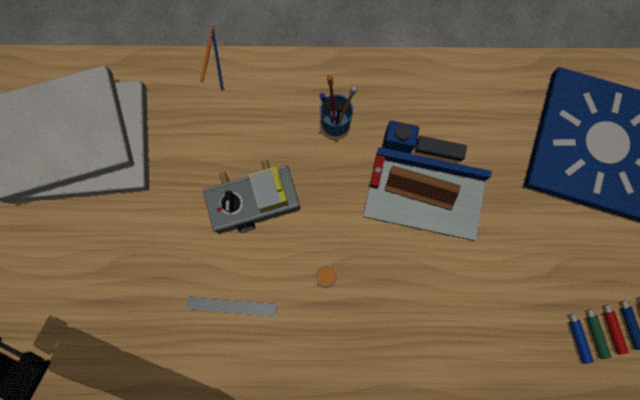

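View pics/scene0.png

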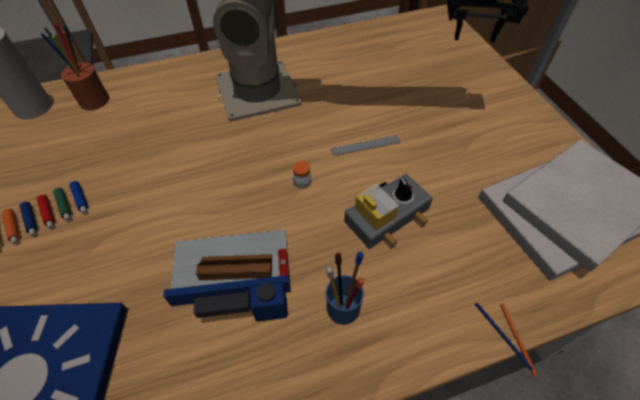

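The top view shows the regulator (knob ~(231,203), hood ~(268,190)), and the jig with the fence on its far side (~(430,165)), stop (377,172) and moulding (422,187). The ruler and jar are nearer the robot, and the cup is at (336,115).

```bash
cat > h.py <<'E'
from bench import r, optics, workorder
import cv2,numpy as np
def ray(c,uv):
    d=np.array([(uv[0]-c["cx"])/c["fx"],(uv[1]-c["cy"])/c["fy"],1.]);P=np.array(c["pose"])
    return P[:3,3],P[:3,:3]@d
def onz(c,uv,z):
    o,d=ray(c,uv);return (o+d*(z-o[2])/d[2])
def px(c,p):
    P=np.array(c["pose"]);q=P[:3,:3].T@(np.array(p)-P[:3,3]);return np.array([c["fx"]*q[0]/q[2]+c["cx"],c["fy"]*q[1]/q[2]+c["cy"]])
def blobs(c,lo,hi,box=None,amin=6):
    h=cv2.cvtColor(c["img"],cv2.COLOR_RGB2HSV);m=cv2.inRange(h,np.array(lo),np.array(hi))
    if box: k=np.zeros_like(m);k[box[1]:box[3],box[0]:box[2]]=1;m=m*k
    cs,_=cv2.findContours(m,cv2.RETR_EXTERNAL,cv2.CHAIN_APPROX_NONE)
    return sorted([k for k in cs if cv2.contourArea(k)>=amin],key=lambda k:-cv2.contourArea(k))
def grab(n): return optics.camera(n)
def rel(p,yaw=None):
    from scipy.spatial.transform import Rotation as R
    s=r.read_state();M=R.from_quat(s["eef_rot"]).as_matrix();return M.T@(np.array(p)-np.array(s["ee_pos"]))
E
python3 - <<'E'
import cv2,numpy as np
i=cv2.imread("pics/top0.png");s=cv2.imread("pics/scene0.png")
f=lambda im,x,y,w,h,k:cv2.resize(im[y:y+h,x:x+w],None,fx=k,fy=k,interpolation=cv2.INTER_CUBIC)
a=np.hstack([f(i,200,155,105,80,3.75)[:300,:393],f(i,360,120,135,100,3)[:300,:405]]) 
b=np.hstack([f(s,340,165,100,80,3.75)[:300,:393] if 0 else np.pad(f(s,340,170,104,80,3.75)[:300,:390],((0,0),(0,3),(0,0))),f(s,160,225,135,100,3)])
cv2.imwrite("pics/c1.png",np.vstack([a,b]))
print(a.shape,b.shape)
E
```

```text
(300, 798, 3) (300, 798, 3)
```

View pics/c1.png

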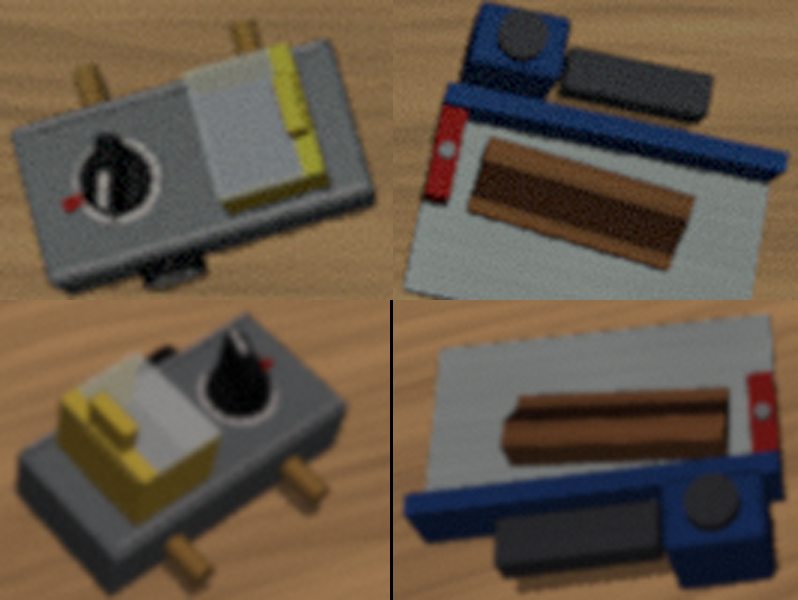

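Crop: the pointer (white) points nearly image-down on the knob at crop (118,180), and the red mark is at (72,203) lower left. The moulding is about 10° off the fence and short of the stop.

```bash
python3 - <<'E'
from h import *
t=grab("top");s=grab("scene")
A=lambda x,y:(x/3.75+200,y/3.75+155)
B=lambda x,y:((x-393)/3+360,y/3+120)
for n,p,z in[("ring",A(118,178),.05),("mark",A(71,204),.054),("ptr out",A(103,207),.09),("ptr in",A(103,172),.09),("c1",A(14,130),.05),("c2",A(327,40),.05),("c3",A(373,195),.05),("c4",A(52,275),.05),
 ("fence far L",B(455,85),.055),("fence R",B(787,152),.055),("fence near L",B(447,103),.055),("fence near R",B(783,174),.055)]:
    print(n,np.round(onz(t,p,z),4))
for n,c,lo,hi in[("red",t,(0,140,60),(6,255,255)),("red2",t,(174,140,60),(180,255,255)),("yellow",t,(22,120,90),(34,255,255)),("orange",t,(7,190,120),(16,255,255)),("blue",t,(105,120,30),(125,255,255))]:
    for b in blobs(c,lo,hi)[:6]:
        print(n,cv2.contourArea(b),np.round(cv2.minAreaRect(b)[0],1),np.round(cv2.minAreaRect(b)[1],1),round(cv2.minAreaRect(b)[2],1))
w=grab("wrist");cam=np.array(w["pose"]);print(w["fx"],np.round(cam,3).tolist(),np.round(rel(cam[:3,3]),3))
E
```

```text
ring [0.5712 0.2353 0.05  ]
mark [0.5547 0.2616 0.054 ]
ptr out [0.5472 0.2353 0.09  ]
ptr in [0.5675 0.2361 0.09  ]
c1 [0.5998 0.2986 0.05  ]
c2 [0.6564 0.113  0.05  ]
c3 [0.562  0.0838 0.05  ]
c4 [0.513  0.2717 0.05  ]
fence far L [ 0.6969 -0.0976  0.055 ]
fence R [ 0.6467 -0.3446  0.055 ]
fence near L [ 0.6828 -0.0914  0.055 ]
fence near R [ 0.6299 -0.3408  0.055 ]
red 370.0 [616.  332.9] [44.6 10.8] 71.6
red 159.0 [377.1 170.5] [ 8.4 30. ] 11.9
red 7.0 [219.  208.5] [2.1 4.9] 45.0
yellow 169.0 [278.1 183.8] [36.5  6.6] 74.1
orange 21.5 [204.5  64.5] [ 1.6 31.8] 11.3
blue 12171.0 [597.  143.2] [121.8 125.1] 15.9
blue 1251.0 [436.8 150.4] [114.5  38.8] 12.3
blue 379.0 [581.  341.7] [44.2 10.1] 72.1
blue 322.0 [632.7 327.5] [42.7 10.2] 70.9
blue 34.5 [331.7 123. ] [31.  20.6] 21.8
blue 20.0 [323.1  97.2] [7.6 3.6] 63.4
328.22449799279553 [[0.421, 0.872, 0.252, 0.195], [0.907, -0.404, -0.117, 0.599], [-0.0, 0.277, -0.961, 0.385], [0.0, 0.0, 0.0, 1.0]] [ 0.075  0.    -0.141]
```

The manual's scale: shifts go in shares of 0.75 m and turns go in shares of 180 degrees. Converting my numbers, -0.42 m is -0.56, -0.171 m is -0.228, -0.47 rad is -0.1496.

Call:
jog_arm(steps=[[-0.56,-0.228,0.04,-0.1496,0.045],[-0.56,-0.228,0.04,-0.1496,0.045],[-0.56,-0.228,0.04,-0.1496,0.045],[-0.56,-0.228,0.04,-0.1496,0.045],[-0.56,-0.228,0.04,-0.1496,0.045],[-0.56,-0.228,0.04,-0.1496,0.045],[-0.56,-0.228,0.04,-0.1496,0.045],[-0.56,-0.228,0.04,-0.1496,0.045],[-0.56,-0.228,0.04,-0.1496,0.045],[-0.56,-0.228,0.04,-0.1496,0.045],[-0.56,-0.228,0.04,-0.1496,0.045],[-0.56,-0.228,0.04,-0.1496,0.045]])

```text
time: 1.45
ee_pos: [0.5713, 0.2363, 0.2144]
eef_rot: [-0.018, 1.0, 0.0, -0.0]
ft_force: [-0.2, 0.3, -0.5]
width: 0.0449
grip_force: 0.0
```

```bash
python3 - <<'E'
from h import *
w=grab("wrist");np.savez("w1.npz",**w);cv2.imwrite("pics/w1.png",w["img"][:,:,::-1]);print(r.read_state()["joint_positions"])
print([np.round(px(w,p),1).tolist() for p in[(.571,.235,.09),(.571,.235,.05),(.5547,.2616,.054)]])
E
```

```text
[-0.5672729   0.33126204  0.1267818   1.52970934 -0.04414258  1.28344472
  1.17379688]
[[314.1, 193.9], [314.2, 182.5], [343.3, 167.6]]
```

View pics/w1.png

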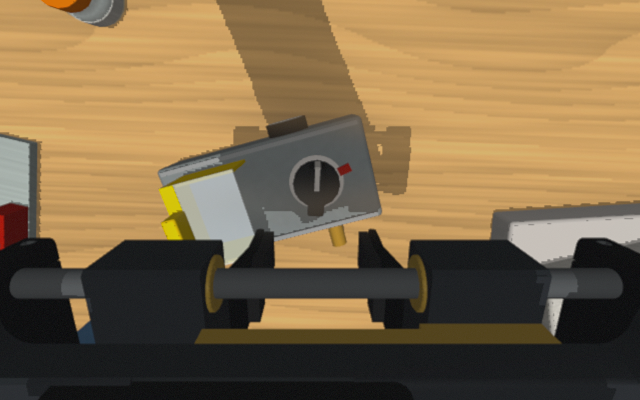

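The wrist view shows the knob ring at (317,182), the pointer line (318,162)-(317,192), the red mark at (344,169), and the bar running roughly vertically. Next I'll measure these.

```bash
python3 - <<'E'
from h import *
w=dict(np.load("w1.npz"))
img=w["img"];bx=(285,150,350,225)
red=blobs(w,(0,130,60),(8,255,255),(330,155,360,180),4)+blobs(w,(172,130,60),(180,255,255),(330,155,360,180),4)
for b in red: print("red",cv2.contourArea(b),cv2.minAreaRect(b),[np.round(onz(w,p,.054),4).tolist() for p in cv2.boxPoints(cv2.minAreaRect(b))])
# pointer: bright pixels inside knob disc
m=np.zeros(img.shape[:2],np.uint8);cv2.circle(m,(317,180),21,255,-1)
v=img.max(2);ys,xs=np.where((m>0)&(v>120)&(abs(np.arange(640)[None]-317)<9));
P=np.array([onz(w,(x,y),.09)[:2] for x,y in zip(xs,ys)]);c=P.mean(0);u,sv,vt=np.linalg.svd(P-c);print("ptr",len(xs),xs.min(),xs.max(),ys.min(),ys.max(),c,vt[0],sv, [P@vt[0]][0].min(),[P@vt[0]][0].max())
print(v[158:222:2,305:332:2])
# regulator ring ellipse
mk=cv2.inRange(img,np.array([110]*3),np.array([255]*3));
E
```

```text
red 80.5 ((344.0000305175781, 169.0), (8.049844741821289, 11.62755298614502), 63.43495178222656) [[0.5553, 0.2557, 0.054], [0.55, 0.2651, 0.054], [0.5567, 0.2689, 0.054], [0.562, 0.2595, 0.054]]
ptr 73 315 323 160 190 [0.55813398 0.23707688] [ 0.99925204 -0.03866986] [0.05298476 0.00824934] 0.532268530026203 0.5580776391832057
[[124 128 128 129 127 129 128 129 129 128 129 126 113  89]
 [128 128 127  98  87  77  64  82 102 127 129 129 128 123]
 [105  60  33  24  27  84  93  92  32  34  56 101 129 128]
 [ 36  24  28  22  25  84  93  92  38  19  26  30  74 121]
 [ 28  25  23  23  24  85  94  94  42  24  26  26  23  45]
 [ 29  29  26  24  32 109 120 122  49  22  27  29  28  29]
 [ 28  29  30  29  25 110 128 117  33  25  23  30  32  27]
 [ 28  30  28  32  29 112 128 113  31  29  28  32  30  30]
 [ 32  33  30  33  30 112 129 113  33  32  28  29  33  32]
 [ 34  33  33  34  34 112 129 103  36  33  34  31  34  34]
 [ 35  34  34  34  35 114 128  98  37  35  32  33  36  35]
 [ 37  35  39  36  38 116 128  93  36  37  37  40  39  38]
 [ 38  40  39  41  41 115 126  89  40  41  39  41  40  43]
 [ 4
[... 417 characters left out ...]
8  58  60  59  59  61  59  60  60  61  61  62  62]
 [ 59  60  60  59  60  61  61  61  61  61  61  61  61  62]
 [ 60  59  61  61  63  62  61  61  63  62  62  64  82 117]
 [102  67  61  63  62  61  62  62  62  61  81 117 117  98]
 [ 97  89  61  62  63  62  63  61  62  67 115 101  93  91]
 [ 90  77  61  61  60  62  62  61  62  66  91  91  91  90]
 [ 88  72  62  61  63  61  62  60  62  64  89  91  91  93]
 [ 89  74  60  58  60  60  61  59  60  66  94 128 127 128]
 [ 89  76  59  58  57  58  57  58  57  91 129 129 128 129]
 [ 88  87  83  82  82  81  72  75  97 124 130 128 128 128]
 [ 87  88  88  88  88  89 110 127 127 127 128 129 129 129]
 [ 87  87  91  87 113 122 128 128 128 129 129 129 130 112]]
```

```bash
python3 - <<'E'
from h import *
w=dict(np.load("w1.npz"));img=w["img"].astype(float);v=img.max(2)
# sub-pixel pointer centre per row
pts=[]
for y in range(164,190):
    seg=v[y,309:329]-np.minimum(v[y,309],v[y,328]);seg[seg<20]=0;pts.append((( seg*np.arange(309,329)).sum()/seg.sum(),y))
P=np.array([onz(w,p,.09)[:2] for p in pts]);c=P.mean(0);d=np.linalg.svd(P-c)[2][0];d*=np.sign(-d[0])
print("dir",d,np.degrees(np.arctan2(d[1],d[0])))
xt=pts[0][0]
for y in(161,162): 
    t=onz(w,(xt,y),.09)[:2];print("tip",t,"axis",t-.021*d)
m=cv2.inRange(w["img"],np.array([90,0,0]),np.array([255,60,60]));m[:150]=0;m[190:]=0;m[:,:330]=0;m[:,360:]=0
ys,xs=np.where(m>0);Q=np.array([onz(w,p,.054)[:2] for p in zip(xs,ys)]);mc=Q.mean(0);md=np.linalg.svd(Q-mc)[2][0];print("mark",len(xs),mc,md,"axis from mark",mc+.029*np.array([.5,-.866]))
# ring ellipse: gray outer rim of disc seat
g=w["img"];hsv=cv2.cvtColor(g,cv2.COLOR_RGB2HSV)
e=cv2.Canny(g,60,150);e[:,:285]=0;e[:,350:]=0;e[:150]=0;e[215:]=0
ys,xs=np.where(e>0);R=np.array([onz(w,p,.05)[:2] for p in zip(xs,ys)])
from scipy.optimize import least_squares
for r0 in (.022,.025,.027):
    sol=least_squares(lambda q:np.hypot(R[:,0]-q[0],R[:,1]-q[1])-q[2],[.571,.236,r0],loss="soft_l1",f_scale=.0007).x;print("ring",sol)
print("pix white ring row182",v[182,285:350:2].astype(int)); print("corners",[onz(w,p,.05) for p in[(358,116),(381,213),(160,171)]])
E
```

```text
dir [-0.99999949  0.00101324] 179.9419457123979
tip [0.54300452 0.23654601] axis [0.56400451 0.23652474]
tip [0.54383063 0.23657776] axis [0.56483062 0.23655649]
mark 104 [0.55605853 0.26265156] [-0.40324167  0.91509352] axis from mark [0.57055853 0.23753756]
ring [0.57302175 0.23752443 0.02456216]
ring [0.57302177 0.23752441 0.02456216]
ring [0.57302175 0.23752446 0.02456215]
pix white ring row182 [ 85  85 115 127  73  38  38  40  40  38  38  40  39  41  41 115 126  89
  40  41  39  41  40  43  42  43  40  73 128 113  86  87  88]
corners [array([0.50753691, 0.27241938, 0.05      ]), array([0.59942187, 0.30182552, 0.05      ]), array([0.56516037, 0.08840942, 0.05      ])]
```

Scaled: 0.125 m is 0.1667, 0.05 m is 0.0667, 0.036 rad is 0.0115.

Call:
jog_arm(steps=[[0,0.0013,0.0667,0.0115,0.045],[0,0.0013,0.1333,0.0115,0.045],[0,0.0013,0.1667,0.0115,0.045],[0,0.0013,0.1667,0.0115,0.045],[0,0.0013,0.1667,0.0115,0.005],[0,0.0013,0.1667,0.0115,0.005],[0,0.0013,0.1667,0.0115,0.005],[0,0.0013,0.1667,0.0115,0.005],[0,0.0013,0.1667,0.0115,0.005],[0,0.0013,0.1667,0.0115,0.005]], grip_force=20)

```text
time: 2.5
ee_pos: [0.5725, 0.2366, 0.0905]
eef_rot: [0.0, 1.0, 0.001, 0.001]
ft_force: [-1.0, 1.8, 4.6]
width: 0.0141
grip_force: 20.0
```

Scaled: 0.001 m is 0.0013, 1.05 rad is 0.3342.

Call:
jog_arm(steps=[[0.0013,0,0,0.0477,0.005],[0.0013,0,0,0.0955,0.005],[0.0013,0,0,0.1432,0.005],[0.0013,0,0,0.191,0.005],[0.0013,0,0,0.2387,0.005],[0.0013,0,0,0.2865,0.005],[0.0013,0,0,0.3342,0.005],[0.0013,0,0,0.3342,0.005],[0.0013,0,0,0.3342,0.005]])

```text
time: 3.4
ee_pos: [0.571, 0.2339, 0.0904]
eef_rot: [0.502, 0.865, -0.001, 0.0]
ft_force: [-7.7, -6.6, 11.4]
width: 0.0139
grip_force: 20.0
```

Call:
jog_arm(steps=[[0,0,0,0,0.045],[0,0,0,0,0.045],[0,0,-0.04,0,0.045],[0,0,-0.1067,0,0.045],[0,0,-0.16,0,0.045],[0,0,-0.16,0,0.045],[0,0,-0.16,0,0.045]])

```text
time: 4.1
ee_pos: [0.5714, 0.2362, 0.2102]
eef_rot: [0.501, 0.865, 0.001, 0.0]
ft_force: [-0.1, -0.4, -0.5]
width: 0.0442
grip_force: 0.0
```

```bash
python3 - <<'E'
from h import *
w=grab("wrist");np.savez("w2.npz",**w);u,v=px(w,(.5705,.237,.07)).astype(int);print(u,v)
cv2.imwrite("pics/w2.png",cv2.resize(w["img"][v-75:v+75,u-100:u+100,::-1],None,fx=4,fy=4,interpolation=cv2.INTER_CUBIC))
E
```

```text
314 188
```

View pics/w2.png

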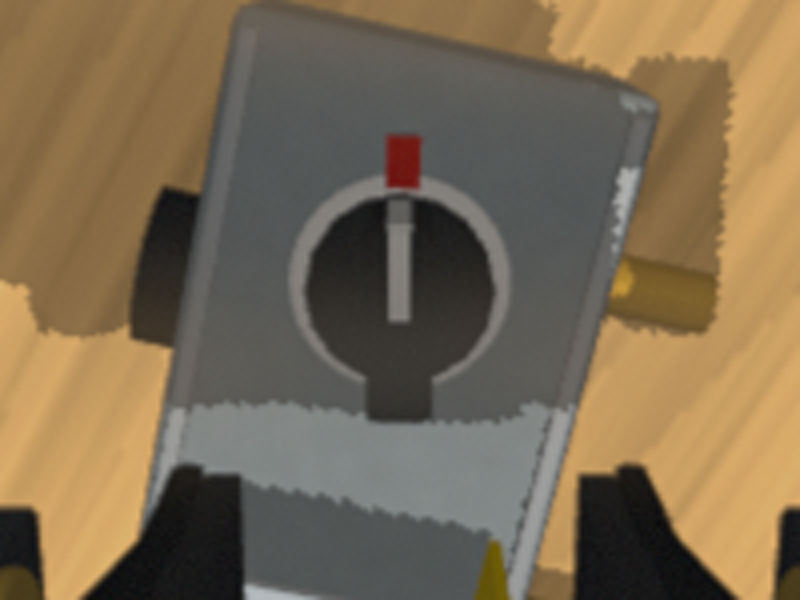

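The crop shows the pointer line at x≈399, the red mark at x≈403 and the ring centre at x≈400, so it is aligned to about 1°. I'll check that in numbers and measure the hood.

```bash
python3 - <<'E'
from h import *
w=dict(np.load("w2.npz"));v=w["img"].astype(float).max(2);F=lambda x,y:(x/4+214,y/4+113)
pts=[]
for y in range(171,192):
    seg=v[y,304:324]-np.median(v[y,304:324]);seg[seg<20]=0;pts.append(((seg*np.arange(304,324)).sum()/seg.sum(),y))
P=np.array([onz(w,p,.09)[:2] for p in pts]);c=P.mean(0);d=np.linalg.svd(P-c)[2][0];d*=np.sign(-d[0])
ang=lambda d:np.degrees(np.arctan2(d[1],d[0]))
m=cv2.inRange(w["img"],np.array([90,0,0]),np.array([255,60,60]));ys,xs=np.where(m>0);k=(abs(xs-315)<15)&(abs(ys-153)<12)
Q=np.array([onz(w,p,.054)[:2] for p in zip(xs[k],ys[k])]);mc=Q.mean(0)
md=np.linalg.svd(Q-mc)[2][0]
e=cv2.Canny(w["img"],40,120);R=[]
for y,x in zip(*np.where(e>0)):
    q=onz(w,(x,y),.05)[:2];R.append(q)
R=np.array(R);R=R[abs(np.hypot(*(R-[.5705,.237]).T)-.025)<.006]
from scipy.optimize import least_squares
sol=least_squares(lambda q:np.hypot(R[:,0]-q[0],R[:,1]-q[1])-q[2],[.571,.236,.025],loss="soft_l1",f_scale=.0005).x
print("ptr",ang(d),"line pt",c,"mark",mc,ang(mc-sol[:2]),"own",ang(md),"ring",sol)
# angle of mark about point where pointer line is (camera-consistent)
for a in("top","scene"):
    t=grab(a);np.savez(a+"2.npz",**t)
    for b in blobs(t,(22,110,70),(34,255,255),(190,150,310,240) if a=="top" else (340,170,440,250)): 
        q=cv2.minAreaRect(b);print(a,cv2.contourArea(b),q)
        print([p.tolist() for p in cv2.approxPolyDP(b,1.5,True)[:,0]])
E
```

```text
ptr 119.67363799301526 line pt [0.56416187 0.24674122] mark [0.55616006 0.26233876] 117.90983471163482 own -61.095648351992985 ring [0.57022922 0.23577776 0.02501535]
top 189.5 ((278.2264099121094, 184.29244995117188), (36.94998550415039, 6.868027210235596), 74.05460357666016)
[[275, 166], [272, 167], [274, 182], [281, 198], [280, 203], [286, 201]]
scene 547.0 ((373.21929931640625, 212.0661163330078), (42.95335006713867, 26.56240463256836), 24.904767990112305)
[[357, 196], [357, 204], [359, 205], [355, 207], [362, 215], [367, 217], [365, 218], [368, 215], [369, 220], [367, 220], [376, 228], [379, 227], [378, 225], [388, 221], [388, 219], [393, 218], [396, 214], [396, 208], [396, 210], [388, 213], [388, 215], [381, 216], [374, 208], [375, 202], [368, 195], [362, 196], [359, 194]]
```

Scaled: -0.11 m is -0.1467, -0.02 m is -0.0267, -1.05 rad is -0.3342.

Call:
jog_arm(steps=[[-0.0533,-0.0133,0,-0.0477,0.045],[-0.1067,-0.0267,0,-0.0955,0.045],[-0.1467,-0.0347,0,-0.1432,0.045],[-0.1467,-0.0347,0,-0.191,0.045],[-0.1467,-0.0347,0,-0.2387,0.045],[-0.1467,-0.0347,0,-0.2865,0.045],[-0.1467,-0.0347,0,-0.3342,0.045],[-0.1467,-0.0347,0,-0.382,0.045],[-0.1467,-0.0347,0,-0.4297,0.045],[-0.1467,-0.0347,0,-0.4297,0.045],[-0.1467,-0.0347,0,-0.4297,0.045]])

```text
time: 5.35
ee_pos: [0.6028, 0.1273, 0.2086]
eef_rot: [-0.147, 0.989, -0.0, -0.001]
ft_force: [-0.1, 0.9, 0.3]
width: 0.045
grip_force: 0.0
```

```bash
python3 - <<'E'
from h import *
w=grab("wrist");np.savez("w3.npz",**w);u,v=px(w,(.6036,.1283,.1215)).astype(int);print(u,v)
y=max(0,v-75);x=max(0,u-100);print(x,y);cv2.imwrite("pics/w3.png",cv2.resize(w["img"][y:y+150,x:x+200,::-1],None,fx=4,fy=4,interpolation=cv2.INTER_CUBIC))
E
```

```text
316 209
216 134
```

View pics/w3.png

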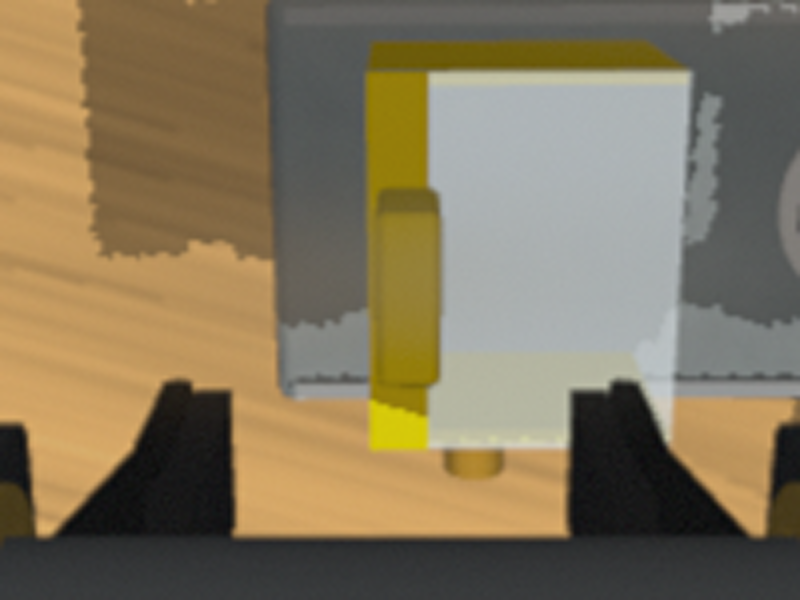

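The crop shows the tab top centred at (409,297), about midway between the fingers, with its sides parallel to them.

Scaled: 0.083 m is 0.1107, 0.002 m is 0.0027.

Call:
jog_arm(steps=[[0,0.0027,0.0533,0,0.045],[0,0.0027,0.1107,0,0.045],[0,0.0027,0.1107,0,0.045],[0,0.0027,0.1107,0,0.045],[0,0.0027,0.1107,0,0.005],[0,0.0027,0.1107,0,0.005],[0,0.0027,0.1107,0,0.005],[0,0.0027,0.1107,0,0.005],[0,0.0027,0.1107,0,0.005],[0,0.0027,0.1107,0,0.005]], grip_force=25)

```text
time: 6.4
ee_pos: [0.6027, 0.1294, 0.1266]
eef_rot: [-0.149, 0.989, 0.0, 0.0]
ft_force: [-0.5, 0.3, 1.5]
width: 0.0114
grip_force: 25.0
```

Scaled: 0.092 m is 0.1227, 0.088 m is 0.1173.

Call:
jog_arm(steps=[[0,0.0267,0,0,0.005],[0,0.0533,0,0,0.005],[0,0.08,0,0,0.005],[0,0.1067,0,0,0.005],[0,0.1173,0,0,0.005],[0,0.1227,0,0,0.005],[0,0.1227,0,0,0.005],[0,0.1227,0,0,0.005]])

```text
time: 7.2
ee_pos: [0.5763, 0.215, 0.1267]
eef_rot: [-0.148, 0.989, -0.001, 0.0]
ft_force: [1.7, -5.1, -0.1]
width: 0.0121
grip_force: 25.0
```

Scaled: 0.003 m is 0.004.

Call:
jog_arm(steps=[[0,0.004,0,0,0.005],[0,0.004,0,0,0.005],[0,0.004,0,0,0.005]])

```text
time: 7.5
ee_pos: [0.5762, 0.2152, 0.1267]
eef_rot: [-0.147, 0.989, -0.002, 0.0]
ft_force: [2.7, -12.8, 2.1]
width: 0.0113
grip_force: 25.0
```

Scaled: -0.123 m is -0.164, -0.1 m is -0.1333.

Call:
jog_arm(steps=[[0,-0.004,0,0,0.005],[0,-0.004,0,0,0.045],[0,-0.004,0,0,0.045],[0,-0.004,0,0,0.045],[0,-0.004,-0.0667,0,0.045],[0,-0.004,-0.1333,0,0.045],[0,-0.004,-0.164,0,0.045]])

```text
time: 8.2
ee_pos: [0.5765, 0.2182, 0.2545]
eef_rot: [-0.149, 0.989, 0.001, 0.003]
ft_force: [0.4, -0.2, 0.8]
width: 0.0435
grip_force: 0.0
```

Call:
jog_arm(steps=[[0.1293,-0.5347,0,0.1592,0.08],[0.1293,-0.5347,0,0.1592,0.08],[0.1293,-0.5347,0,0.1592,0.08],[0.1293,-0.5347,0,0.1592,0.08],[0.1293,-0.5347,0,0.1592,0.08],[0.1293,-0.5347,0,0.1592,0.08],[0.1293,-0.5347,0,0.1592,0.08],[0.1293,-0.5347,0,0.1592,0.08],[0.1293,-0.5347,0,0.1592,0.08],[0.1293,-0.5347,0,0.1592,0.08],[0.1293,-0.5347,0,0.1592,0.08],[0.1293,-0.5347,0,0.1592,0.08]])

```text
time: 9.4
ee_pos: [0.6015, -0.1921, 0.2494]
eef_rot: [0.099, 0.995, 0.001, -0.0]
ft_force: [0.1, 0.2, -0.3]
width: 0.0802
grip_force: 0.0
```

```bash
python3 - <<'E'
from h import *
w=grab("wrist");np.savez("w4.npz",**w);cv2.imwrite("pics/w4.png",w["img"][:,:,::-1])
t=grab("top");np.savez("top4.npz",**t)
cv2.imwrite("pics/w4.png",np.vstack([w["img"][:300],np.pad(cv2.resize(t["img"][150:240,195:315],None,fx=3.3,fy=3.3),((0,0),(0,244),(0,0)))])[:600,:,::-1])
E
```

```text
(no output)
```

View pics/w4.png

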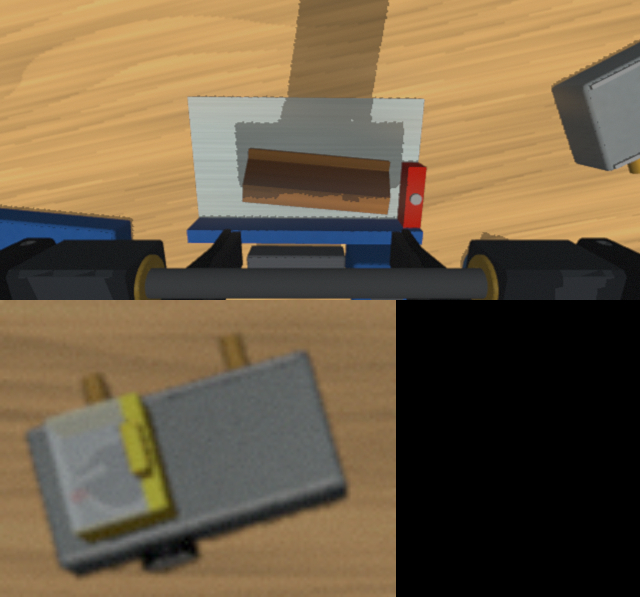

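The wrist view shows the fence running horizontally (its base at row ~218), the stop at (412,195) with its face at column ~400, and the moulding with corners (249,150), (390,161), (388,212) and (243,203). The lower panel shows the hood fully over the knob.

```bash
python3 - <<'E'
from h import *
w=dict(np.load("w4.npz"));im=w["img"];h=cv2.cvtColor(im,cv2.COLOR_RGB2HSV)
blue=cv2.inRange(h,np.array((105,120,25)),np.array((125,255,255)))
pts=[]
for u in range(200,400,4):
    ys=np.where(blue[205:240,u]>0)[0]
    if len(ys): pts.append((u,205+ys[0]))
pts=np.array(pts);k=np.polyfit(pts[:,0],pts[:,1],1);print("fence edge row",np.polyval(k,[200,400]))
print(im[212:246:2,215].tolist())
# candidate: edge=top edge of face z=.055 or bottom z=.015
for z in(.015,.055):
    a,b=[onz(w,(u,np.polyval(k,u)),z) for u in(200,400)];d=b-a;print(z,a,b,"yaw",np.degrees(np.arctan2(-d[0],d[1])))
red=cv2.inRange(h,np.array((0,120,50)),np.array((8,255,255)))|cv2.inRange(h,np.array((172,120,50)),np.array((180,255,255)))
for v in(175,190,205):
    xs=np.where(red[v,390:440]>0)[0]+390;print("stop",v,xs.min(),xs.max(),onz(w,(xs.min(),v),.015),onz(w,(xs.min(),v),.045))
for n,p,z in[("lipL",(249,150),.025),("lipR",(390,161),.025),("backR",(388,212),.049),("backL",(243,203),.049)]:print(n,onz(w,p,z))
from scipy.spatial.transform import Rotation as R
s=r.read_state();print(np.round(R.from_quat(s["eef_rot"]).as_matrix(),4).tolist(),s["ee_pos"])
E
```

```text
fence edge row [227.95358769 222.68245695]
[[170, 177, 172], [169, 178, 171], [132, 137, 132], [59, 65, 77], [47, 53, 70], [44, 50, 69], [41, 50, 68], [38, 46, 68], [35, 44, 66], [42, 69, 113], [41, 79, 138], [39, 79, 137], [42, 80, 138], [40, 80, 136], [31, 59, 101], [23, 26, 38], [15, 15, 12]]
0.015 [ 0.64655131 -0.34523446  0.015     ] [ 0.68786667 -0.10390508  0.015     ] yaw -9.714802595844626
0.055 [ 0.63389276 -0.32736906  0.055     ] [ 0.67081046 -0.11172709  0.055     ] yaw -9.714802595844652
stop 175 401 425 [ 0.62889948 -0.09525693  0.015     ] [ 0.62081473 -0.10181382  0.045     ]
stop 190 401 423 [ 0.64699211 -0.09753359  0.015     ] [ 0.63746301 -0.10390874  0.045     ]
stop 205 400 422 [ 0.66533009 -0.10104997  0.015     ] [ 0.65433705 -0.1071444   0.045     ]
lipL [ 0.56461851 -0.26009745  0.025     ]
lipR [ 0.60774476 -0.10757635  0.025     ]
backR [ 0.65831547 -0.1219241   0.049     ]
backL [ 0.61697448 -0.27560441  0.049     ]
[[-0.9804, 0.1969, 0.0002], [0.1969, 0.9804, 0.0008], [-0.0, 0.0008, -1.0]] [ 0.6014113  -0.19253343  0.24956493]
```

```bash
python3 - <<'E'
from h import *
w=dict(np.load("w4.npz"));im=w["img"].astype(int)
for n,z,f in[("top",.055,lambda c:(c[:,2]>90)&(c[:,2]>c[:,0]+45)),("bot",.015,lambda c:c[:,0]<100)]:
    P=[]
    for u in list(range(196,240,2))+([] if n=="bot" else list(range(245,388,3))):
        k=np.where(f(im[210:245,u]))[0]
        if len(k): P.append(onz(w,(u,210+k[0]-.5),z)[:2])
    P=np.array(P);k=np.polyfit(P[:,1],P[:,0],1);res=P[:,0]-np.polyval(k,P[:,1]);g=abs(res)<.002;k=np.polyfit(P[g,1],P[g,0],1);print(n,len(P),g.sum(),"x at y=-.205,-.3:",np.polyval(k,[-.205,-.3]),"yaw",np.degrees(np.arctan(-k[0])))
E
```

```text
top 65 65 x at y=-.205,-.3: [0.66114709 0.64134802] yaw -11.77256642291801
bot 22 21 x at y=-.205,-.3: [0.65790358 0.64027111] yaw -10.51472627945984
```

Scaled: 0.19 m is 0.2533, 0.05 m is 0.0667.

Call:
jog_arm(steps=[[0.0227,0.004,0.0667,0,0.08],[0.0227,0.004,0.1333,0,0.08],[0.0227,0.004,0.1867,0,0.08],[0.0227,0.004,0.2333,0,0.08],[0.0227,0.004,0.2533,0,0.08],[0.0227,0.004,0.2533,0,0.08]])

```text
time: 10.1
ee_pos: [0.5841, -0.1871, 0.058]
eef_rot: [0.1, 0.995, 0.0, -0.002]
ft_force: [-0.3, 0.0, 0.6]
width: 0.0804
grip_force: 0.0
```

Call:
jog_arm(steps=[[-0.0067,0,0,0,0.08],[-0.0133,0,0,0,0.08],[-0.02,0,0,0,0.08],[-0.0267,0,0,0,0.08],[-0.0333,0,0,0,0.08],[-0.04,0,0,0,0.08],[-0.0453,0,0,0,0.08],[-0.0453,0,0,0,0.08]])

```text
time: 10.9
ee_pos: [0.6196, -0.1955, 0.0609]
eef_rot: [0.1, 0.995, -0.0, 0.001]
ft_force: [-1.2, 0.8, 6.6]
width: 0.0799
grip_force: 2.6
```

Scaled: -0.003 m is -0.004.

Call:
jog_arm(steps=[[-0.004,0,0,0,0.08],[-0.004,0,0,0,0.08],[-0.004,0,0,0,0.08]])

```text
time: 11.2
ee_pos: [0.6213, -0.1958, 0.0607]
eef_rot: [0.1, 0.995, 0.0, -0.0]
ft_force: [-6.6, 1.2, 9.1]
width: 0.0801
grip_force: 5.8
```

```bash
python3 - <<'E'
from h import *
w=grab("wrist");np.savez("w5.npz",**w);cv2.imwrite("pics/w5.png",cv2.resize(w["img"][60:300,150:470,::-1],None,fx=2.5,fy=2.5))
E
```

View pics/w5.png

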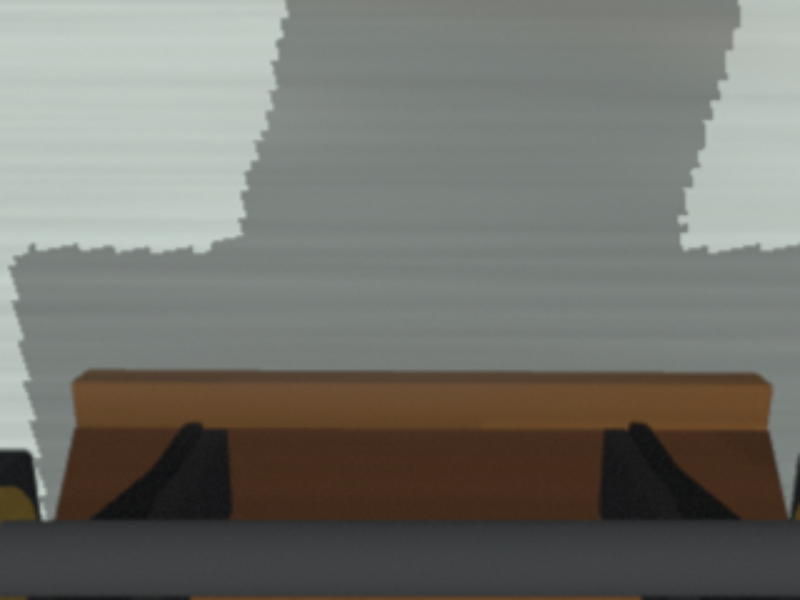

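The crop shows the lip edge level at rows 370–380 from (75) to (770), so the moulding is square against the fence. The two fingertips sit on the slope. Next I'll drag it along the fence to the stop under this push.

The manual's scale: shifts go in shares of 0.75 m and turns go in shares of 180 degrees. Converting my numbers, 0.016 m is 0.0213, 0.012 m is 0.016.

Call:
jog_arm(steps=[[-0.0013,0.0053,0.0013,0,0.08],[-0.0013,0.0107,0.0013,0,0.08],[-0.0013,0.016,0.0013,0,0.08],[-0.0013,0.0213,0.0013,0,0.08],[-0.0013,0.0213,0.0013,0,0.08]])

```text
time: 11.75
ee_pos: [0.624, -0.184, 0.0605]
eef_rot: [0.102, 0.995, -0.002, -0.001]
ft_force: [-12.5, -6.0, 17.5]
width: 0.0796
grip_force: 10.2
```

```bash
python3 - <<'E'
from h import *
for f in("w5.npz",0):
    w=dict(np.load(f)) if f else grab("wrist");
    if not f: np.savez("w6.npz",**w)
    im=w["img"].astype(int);row=im[222]; k=np.where((row[:,0]>row[:,2]+25))[0];k=k[(k>150)&(k<500)];a,b=k.min(),k.max()
    print(a,b,[onz(w,(u,222),.025).round(4).tolist() for u in(a,b)])
E
```

```text
180 499 [[0.5974, -0.2705, 0.025], [0.634, -0.0907, 0.025]]
179 499 [[0.5998, -0.2593, 0.025], [0.6366, -0.0794, 0.025]]
```

Scaled: 0.012 m is 0.016, 0.008 m is 0.0107.

Call:
jog_arm(steps=[[0,0.0053,0,0,0.08],[0,0.0107,0,0,0.08],[0,0.016,0,0,0.08],[0,0.016,0,0,0.08]])

```text
time: 12.2
ee_pos: [0.6258, -0.1727, 0.0599]
eef_rot: [0.102, 0.995, -0.002, -0.001]
ft_force: [-14.1, -8.1, 15.1]
width: 0.0797
grip_force: 9.6
```

```bash
cat > m.py <<'E'
from h import *
w=grab("wrist");np.savez("w7.npz",**w);im=w["img"].astype(int)
for v in(217,222,227):
    row=im[v];k=np.where(row[:,0]>row[:,2]+25)[0];k=k[(k>150)&(k<330)];p=onz(w,(k.min(),v),.025);q=p[:2]-[.682,-.1045];print(v,k.min(),"left end b",round(float(q@[.203,.979]),4),"red cols",np.where((row[:,0]>80)&(row[:,1]<50)&(np.arange(640)>400))[0][:1])
E
python3 m.py
```

```text
217 167 left end b -0.163 red cols [464]
222 168 left end b -0.1628 red cols [447]
227 168 left end b -0.1632 red cols [446]
```

Scaled: 0.006 m is 0.008, 0.003 m is 0.004.

Call:
jog_arm(steps=[[0,0.004,0,0,0.08],[0,0.008,0,0,0.08],[0,0.008,0,0,0.08]])

```text
time: 12.55
ee_pos: [0.6267, -0.1669, 0.0597]
eef_rot: [0.102, 0.995, -0.002, -0.002]
ft_force: [-15.0, -7.5, 14.3]
width: 0.0799
grip_force: 9.3
```

```bash
python3 m.py; python3 -c "
import numpy as np,cv2
w=np.load('w7.npz')['img'];cv2.imwrite('pics/w7.png',cv2.resize(w[150:300,300:500,::-1],None,fx=4,fy=4,interpolation=cv2.INTER_CUBIC))"
```

```text
217 157 left end b -0.1628 red cols [453]
222 157 left end b -0.1632 red cols [437]
227 158 left end b -0.163 red cols [452]
```

View pics/w7.png

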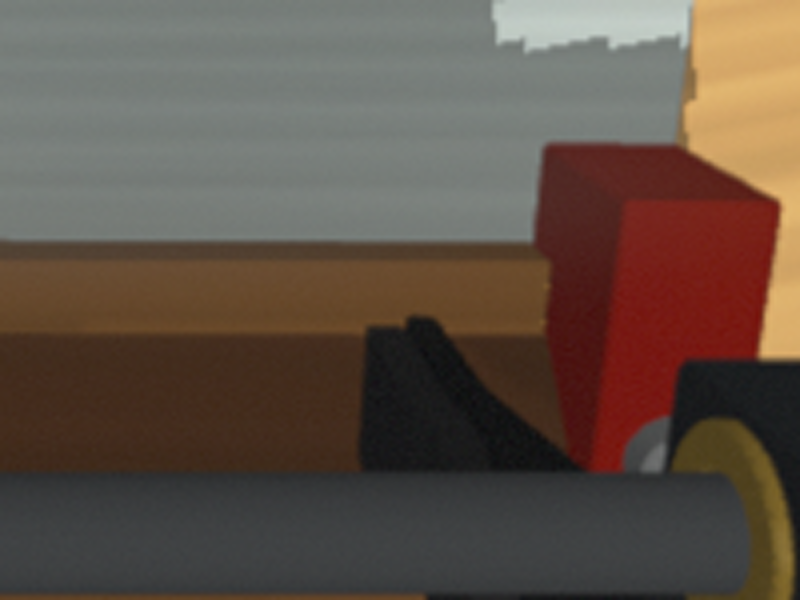

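The crop shows the moulding's end meeting the red stop face at (548,250–335) with no gap, and its position is unchanged under the last drag. Now the firm diagonal push.

Scaled: -0.004 m is -0.0053, -0.003 m is -0.004.

Call:
jog_arm(steps=[[-0.0013,0,0.0013,0,0.08],[-0.0027,0,0.0027,0,0.08],[-0.004,0,0.004,0,0.08],[-0.0053,0,0.0053,0,0.08],[-0.0053,0,0.0053,0,0.08],[-0.0053,0,0.0053,0,0.08]])

```text
time: 13.2
ee_pos: [0.6275, -0.1673, 0.0588]
eef_rot: [0.102, 0.995, -0.001, -0.005]
ft_force: [-46.8, 0.5, 57.5]
width: 0.0797
grip_force: 36.4
```

```bash
python3 m.py
```

```text
217 156 left end b -0.1631 red cols [454]
222 157 left end b -0.1629 red cols [453]
227 158 left end b -0.1627 red cols [437]
```

Scaled: -0.001 m is -0.0013.

Call:
jog_arm(steps=[[0.0013,0,-0.0013,0,0.08],[0.0013,0,-0.0013,0,0.08],[0.0013,0,-0.0013,0,0.08],[0.0013,0,-0.0013,0,0.08],[0.0013,0,-0.0013,0,0.08]])

```text
time: 13.75
ee_pos: [0.6273, -0.1672, 0.059]
eef_rot: [0.102, 0.995, -0.001, -0.004]
ft_force: [-38.2, -1.8, 46.1]
width: 0.0795
grip_force: 29.3
```

```bash
python3 m.py
python3 -c "
import numpy as np,cv2
w=np.load('w7.npz')['img'];cv2.imwrite('pics/w8.png',cv2.resize(w[140:300,130:490,::-1],None,fx=2.2,fy=2.2,interpolation=cv2.INTER_CUBIC))"
```

```text
217 156 left end b -0.1632 red cols [438]
222 157 left end b -0.163 red cols [453]
227 158 left end b -0.1628 red cols [453]
```

View pics/w8.png

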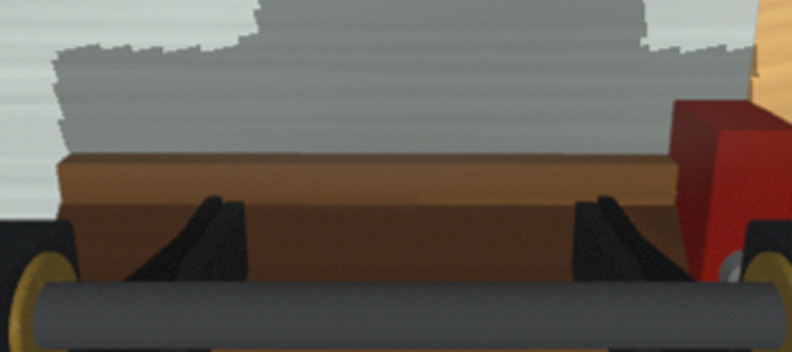

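The lip is level (rows ~155), the moulding's end is against the stop at (677,180), and both fingers are pressing on the slope. The push is steady, so I'm handing in.

```bash
python3 -c "
from bench import r, optics, workorder
print(workorder.close_job())"
```

```text
the job is handed in; nothing more can be done
None
```

The job is handed in at about 14 s: the knob is on the red mark to within about 2°, the hood is pushed to its end stop over the knob, and the fingers still hold the moulding flat against fence and stop with a diagonal push of about 60 N.

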